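# Refit the drain insert in the sink tray and stand the soap pump on it

### The arm

A 6-joint arm with a two-finger parallel gripper is mounted at the origin on the work surface. World frame = base frame: x ahead of the robot, y to its left, z up, the work surface at z = 0. Lengths are in m, angles in rad, forces in N, time in s.
With the tool pointing down it reaches from about 0.35 to 0.925 m from the base axis. Payload 6.4 kg.
Tool frame: the origin (TCP) lies at the very end of the fingers, on their centre line; the grasp point (between the pads) lies 19 mm behind it; z points along the fingers, y is the line along which they close (so a half turn about z gives the same grasp; the last joint's range is limited). The gripper opens to 85 mm and grips with 20 to 120 N. Pads are 22 mm wide; open, the fingers measure 114 mm over their backs; the gripper's body (76 mm by 85 mm) begins 54 mm behind the grasp point. The pads swing forward as they close: fully open they stand 13 mm farther back than shut.
Start: joints at [1.158, 0.245, 1.558, -0, 1.339, -0.174], TCP at [0.154, 0.632, 0.231] pointing down, gripper open.
Joint ranges: [-3.13, 3.13], [-1.02, 2.26], [0.13, 2.54], [-0.95, 4.09], [0.21, 2.88], [-2.74, 2.74]. Speed limits (rad/s): [2.57, 2.57, 3.14, 3.14, 3.14, 3.14].

### API

Orientations are given as a unit quaternion [x, y, z, w].
In Python, from rig import ctrl gives the robot as it stands. The module is installed in compiled form; this text tells all that it offers.
- The arm moves only by the tool servo_tool, never from a script. Its argument "motion" is a list of rows, each an object of numbers: "fingers": the opening, from 0 (shut) to 1 (fully open); "x", "y", "z": the shift along the world's x, y, z each as a share of 0.25 m, from -1 to 1; "spin": the turn about the world's z as a share of 360 degrees, from -1 to 1. A call has 1 to 10 rows; each row is the pose to reach, as a shift and turn from the pose commanded when the call began, turning the shorter way round; what a row does not reach only later rows make up. A row lasts 1/8 s, in which the tool goes at most 62.5 mm and 10.7 degrees, less where a joint would pass 70% of its speed; a pose out of reach is approached as far as the arm can. A call with a number of a shift or a turn outside -1 to 1 is refused whole. A call with a gripper value outside its range is refused whole. The fingers move at their own pace and stop on an object; "newtons" is the grip in N (left out, the last holds). Time passes only in rows, so rows that repeat a pose let the fingers close. It gives the time, the measured TCP pose, the force, the opening and the grip force at its end, in the units of the state.
- ctrl.get_obs(): the state, without advancing time (a new reading comes with each control period).
- ctrl.camera(name): name is "side" or "top"; returns a dict with "img" (420x560x3 uint8, red, green, blue), "K" (3x3 intrinsics, pixels), "dist_coeffs" ([k1, k2, p1, p2, k3] as OpenCV has them; the pictures are not rectified), "origin" and "rotation" of the camera in the world. Camera axes: x right, y down, z forward; pixel columns grow to the right and rows downward; lengths in m; the calibration is good to about 2 mm. A picture is of the moment at which its call begins. There is no depth.
- ctrl.job_done(): hands the job in; it is judged then, once.
Trained networks look in a picture, given as the dict that the camera call returned (one of the last four; its "shot" number tells which), for a name from the list of things; names that differ only in an ending like _2 or _b are one class to them, and where a whole thing is asked for, a point or a joint stands for the part that bears it (a point fixed in the world has none). Each returns a list of dicts, best first, with "conf" (0 to 1); they miss things now and then, are a little off and sometimes report something else, mostly with a low value. They report only what shows in the picture. A call takes as long as a camera call. They do not tell look-alikes from the thing itself.
- ctrl.boxes_of(picture, thing): "centre" ([column, row] in pixels, amid what is visible of it).
- ctrl.regions_of(picture, thing): "pixels" (420x560 bool, what is visible of it) and "centre" ([column, row] in pixels, amid what is visible of it).
The state is a dict: "clock": time; "joint_positions": joint angles; "joint_vel": joint speeds; "effort": joint torques, N m; "eef_pos": TCP position; "tool_rot": TCP orientation; "contact_force": force on the tool from outside, world axes, zero at the start; "torque": the same for the moment, N m; "gripper_width": finger opening in m; "grip_force": force on a finger pad.
Only numpy, scipy, OpenCV 4.12 (cv2) and the standard library are available. Lean on these libraries where they do the work, as an engineer would, in place of code of your own. Each camera call takes 0.05 s, during which the arm holds its last target. There are 200 camera calls.

### The job

Put the sink tray back in order: seat the loose steel drain insert in the tray's rectangular pocket, square and flat on the pocket floor, and then stand the soap bottle with the pump upright on it, wholly on the ribbed part on either side of the upright fin. Set both down gently rather than dropping them, keep the bottle upright throughout, and leave the other things where they are.

Things in the scene. Friction and masses are not known exactly. Their poses are not given: they have to be found in the camera images.
- tray: Heavy grey concrete tray fixed to the counter, a flat rounded rectangle 273 (its x) x 115 (its y) x 20 mm high, with a rectangular pocket in the middle. Origin: centre of the underside; z up.
- pocket (a point): Centre of the floor of the tray's pocket, 9 mm above the counter; axes as the tray's. The pocket is 154 mm along x, 84 mm along y and 11 mm deep with slightly bevelled upper edges. It is symmetric: the insert may go in either way round (half a turn).
- insert: Loose steel drain insert, 0.3 kg: flat plate 150 (x) x 80 (y) x 14 mm; its lowest 5 mm is 5 mm shorter and narrower (lead-in). Upright fin in the middle of its top to hold it by: 12 mm thick in x, 70 mm long in y, 14 to 44 mm above the underside. Dark rib lines mark the bays either side of it. Origin: centre of the underside. Seated, it stands 3 mm proud of the tray.
- bay_a (a point): Centre of the top surface of the insert's bay on its +x side, 40.5 mm from the insert's centre, 14 mm above its underside.
- bay_b (a point): The same for the bay on its -x side.
- bottle: Loose pale glass soap bottle with steel pump, 0.35 kg: jar 56 mm across, steel lid 52 mm across at 85-99 mm height, stem to 110 mm, then an upright cylindrical pump head 22 mm across from 110 to 146 mm. A spout 8 mm thick, 139 mm high, leaves the head towards the bottle's -x, reaching 49 mm from the axis. Origin: centre of the underside, z up.
- pump_head (a point): Middle of the pump head on the bottle's axis, 128 mm above its underside, where it can be gripped (fingers closing along the bottle's y, clear of the spout).
- jar: Bystander: the same glass jar with a steel lid but no pump, 56 mm across, 99 mm high. Origin under its centre.
- mug: Bystander: blue mug 76 mm across, 85 mm high, handle at its +y.
- bowl: Bystander: white bowl 120 mm across, 50 mm high.
- tumbler: Bystander: steel tumbler 66 mm across, 80 mm high.
- brush: Bystander: wooden brush lying on the counter.
- soap_dish: Bystander: wooden soap dish 110 x 75 mm with a bar of soap fixed on it, 34 mm high.
There are look-alikes about, which are no part of the job. What is shaped like the insert but orange or purple is not meant.

How it is judged:
On the way, in this order (a step that is already met when the one before it is completed fails the run):
1. the insert lies seated in the pocket, flat and square, before the bottle is put on it (z of insert in the frame of pocket between -0.002 and 0.002 m and x of insert in the frame of pocket between -0.004 and 0.004 m and y of insert in the frame of pocket between -0.004 and 0.004 m and angle between the x axis of insert and the x axis of pocket, either way round below 0.05 rad and angle between insert's own z axis and vertical below 0.03 rad), for 0.3 s.
2. the pump bottle stands upright on the seated insert (all of step 1 and z of bottle in the frame of insert between 0.011 and 0.017 m and y of bottle in the frame of insert between -0.018 and 0.018 m and x of bottle in the frame of insert between -0.053 and 0.053 m and angle between bottle's own z axis and vertical below 0.05 rad), for 0.2 s.
At the end, for the whole second after the job is handed in: Insert within 2 mm of the pocket floor, 4 mm of its centre on each axis, 0.05 rad of square, 0.03 rad of level; bottle on the insert's top beside the fin, upright within 0.05 rad, at most 18 mm off the insert's long centre line and 53 mm from its centre along it; both at rest (all of step 2 and linear speed of each of insert, bottle below 0.02 m/s); the robot touches nothing.
It fails at once if the pump bottle is tipped by more than 0.5 rad (angle between bottle's own z axis and vertical above 0.5 rad).
It fails at once if the bottle or the insert is dropped: it moves faster than 0.45 m/s (a fall of about 10 mm) with no finger touching it ((linear speed of bottle above 0.45 m/s and contact force between bottle and the fingers below 0.05 N) or (linear speed of insert above 0.45 m/s and contact force between insert and the fingers below 0.05 N)).
It fails at once if the bottle is slammed on the insert (over 60 N) (contact force between bottle and insert above 60 N).
It fails at once if the insert is slammed on the tray (over 60 N) (contact force between insert and tray above 60 N).
It fails at once if a bystander is moved by more than 30 mm (distance of any of jar, mug, bowl, tumbler, brush, soap_dish from where it was at the start of the episode above 0.03 m).
It also fails if it takes over 54 s, if anything falls off the work surface, if the arm or the gripper's body presses on something with over 40 N, if the wrist force passes 120 N, or if a joint passes its speed limit or range.

## Working session

There is one attempt and no reset: what is moved stays moved. The work goes in short steps, Python scripts to look and compute and a tool call to move; the robot and the scene stay as the last step left them, time stands still between calls to the robot, and variables do not carry over. Pictures are saved under pics/ and viewed, at most 10 in all, crops included, and the job is handed in when it is done.

Besides the shell and the picture viewer there is one more tool, called after "Request:" as name(argument=value, ...) on one line, values as JSON. servo_tool: Moves the arm, as the interface text tells. Its arguments: {"type":"object","properties":{"motion":{"type":"array","items":{"type":"object","properties":{"fingers":{"type":"number"},"x":{"type":"number","minimum":-1,"maximum":1},"y":{"type":"number","minimum":-1,"maximum":1},"z":{"type":"number","minimum":-1,"maximum":1},"spin":{"type":"number","minimum":-1,"maximum":1}}}},"newtons":{"type":"number"}},"required":["motion"]}

```bash
mkdir -p pics; cat > h.py <<'E'
import numpy as np, cv2
from rig import ctrl
def save(p,name): cv2.imwrite('pics/'+name,cv2.cvtColor(p['img'],cv2.COLOR_RGB2BGR))
def ray(p,uv):
    n=cv2.undistortPoints(np.array([[uv]],float),np.array(p['K']),np.array(p['dist_coeffs'],float))[0,0]
    d=np.array(p['rotation'])@np.array([n[0],n[1],1]); return np.array(p['origin']),d
def onz(p,uv,z):
    o,d=ray(p,uv); return o+d*(z-o[2])/d[2]
def tri(p1,u1,p2,u2):
    A=[];b=[]
    for p,u in((p1,u1),(p2,u2)):
        o,d=ray(p,u); d=d/np.linalg.norm(d); M=np.eye(3)-np.outer(d,d); A.append(M); b.append(M@o)
    return np.linalg.lstsq(np.vstack(A),np.hstack(b),rcond=None)[0]
def proj(p,X):
    R=np.array(p['rotation']).T; t=-R@np.array(p['origin'])
    return cv2.projectPoints(np.array(X,float).reshape(-1,1,3),cv2.Rodrigues(R)[0],t,np.array(p['K']),np.array(p['dist_coeffs'],float))[0][:,0]
E
python3 - <<'E'
from h import *
P={n:ctrl.camera(n) for n in('top','side')}
for n,p in P.items():
    save(p,n+'0.png'); print(n,np.round(p['origin'],3),np.round(p['rotation'],2).tolist())
    for t in('tray','insert','pump_head','bottle','jar','mug','bowl','tumbler','brush','soap_dish'):
        print(t,[(np.round(b['centre']).tolist(),round(b['conf'],2),np.round(onz(p,b['centre'],0.02)[:2],3).tolist()) for b in ctrl.boxes_of(p,t)[:4]])
E
```

```text
top [0.315 0.015 1.766] [-0.7, 0.72, -0.04, 0.05]Traceback (most recent call last):
  File "<stdin>", line 6, in <module>
  File "h.py", line 8, in onz
    o,d=ray(p,uv); return o+d*(z-o[2])/d[2]
        ~~~^^^^^^
  File "h.py", line 6, in ray
    d=np.array(p['rotation'])@np.array([n[0],n[1],1]); return np.array(p['origin']),d
      ~~~~~~~~~~~~~~~~~~~~~~~^~~~~~~~~~~~~~~~~~~~~~~~
ValueError: matmul: Input operand 1 has a mismatch in its core dimension 0, with gufunc signature (n?,k),(k,m?)->(n?,m?) (size 3 is different from 4)
```

```bash
ls pics
```

```text
top0.png
```

View pics/top0.png

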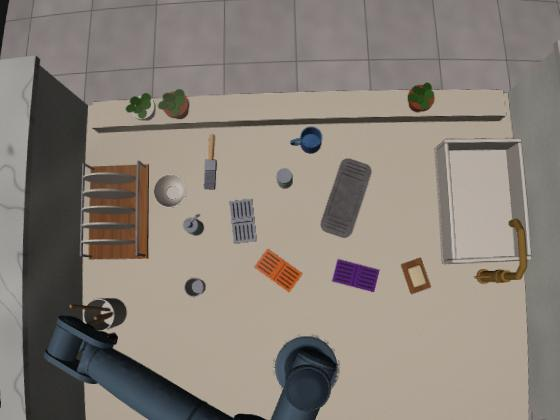

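The top view shows the base near (305,365), a grey insert at (243,221), the tray at (346,198), and the pump bottle at (192,226). The orange (278,270) and purple (356,275) ones are look-alikes. The camera rotation is a quaternion, so my helper needs fixing.

```bash
sed -i "s/np.array(p\['rotation'\])/Rm(p)/; s/^def ray/from scipy.spatial.transform import Rotation\ndef Rm(p): return Rotation.from_quat(p['rotation']).as_matrix()\ndef ray/" h.py; sed -i "s/R=np.array(p\['rotation'\]).T/R=Rm(p).T/" h.py
python3 - <<'E'
from h import *
P={n:ctrl.camera(n) for n in('top','side')}
import pickle; pickle.dump(P,open('P0.pkl','wb'))
for n,p in P.items():
    save(p,n+'0.png'); print(n,np.round(p['origin'],3),np.round(Rm(p),2).tolist())
    for t in('tray','insert','pump_head','bottle','jar','mug','bowl','tumbler','brush','soap_dish'):
        print(t,[(np.round(b['centre']).tolist(),round(b['conf'],2),np.round(onz(p,b['centre'],0.02)[:2],3).tolist()) for b in ctrl.boxes_of(p,t)[:4]])
p=P['top']; c=cv2.resize(cv2.cvtColor(p['img'],cv2.COLOR_RGB2BGR)[140:300,150:390],None,fx=3.3,fy=3.3,interpolation=cv2.INTER_CUBIC); cv2.imwrite('pics/topc.png',c)
E
```

```text
top [0.315 0.015 1.766] [[-0.03, -0.99, 0.13], [-1.0, 0.03, 0.01], [-0.01, -0.13, -0.99]]
tray [([344.0, 198.0], 0.85, [0.581, -0.152]), ([169.0, 192.0], 0.35, [0.622, 0.469])]
insert [([355.0, 275.0], 0.8, [0.313, -0.179]), ([279.0, 271.0], 0.78, [0.335, 0.085]), ([244.0, 219.0], 0.74, [0.518, 0.201]), ([309.0, 140.0], 0.71, [0.795, -0.034])]
pump_head [([194.0, 226.0], 0.57, [0.499, 0.378])]
bottle [([195.0, 228.0], 0.61, [0.491, 0.375])]
jar [([286.0, 179.0], 0.67, [0.654, 0.051])]
mug [([309.0, 141.0], 0.86, [0.792, -0.034])]
bowl [([167.0, 190.0], 0.69, [0.628, 0.476]), ([210.0, 168.0], 0.24, [0.705, 0.321])]
tumbler [([194.0, 289.0], 0.88, [0.28, 0.379])]
brush []
soap_dish [([414.0, 274.0], 0.78, [0.307, -0.384]), ([310.0, 141.0], 0.51, [0.791, -0.039])]
side [0.873 1.197 0.998] [[-0.97, 0.14, -0.22], [0.26, 0.57, -0.78], [0.01, -0.81, -0.58]]
tray [([252.0, 199.0], 0.77, [0.579, -0.179])]
insert [([330.0, 190.0], 0.98, [0.308, -0.164]), ([349.0, 243.0], 0.77, [0.351, 0.115]), ([304.0, 274.0], 0.76, [0.521, 0.21]), ([242.0, 236.0], 0.6, [0.649, 0.003])]
pump_head [([337.0, 307.0], 0.85, [0.475, 0.35])]
bottle [([333.0, 303.0], 0.72, [0.479, 0.333]), ([301.0, 274.0], 0.45, [0.528, 0.209])]
jar [([243.0, 237.0], 0.73, [0.649, 0.009]), ([249.0, 204.0], 0.26, [0.593, -0.155])]
mug [([194.0, 229.0], 0.78, [0.787, -0.065]), ([250.0, 205.0], 0.65, [0.59, -0.149]), ([293.0, 346.0], 0.19, [0.62, 0.441])]
bowl [([292.0, 344.0], 0.86, [0.621, 0.436])]
tumbler [([407.0, 288.0], 0.82, [0.266, 0.334])]
brush [([245.0, 318.0], 0.84, [0.711, 0.328])]
soap_dish [([310.0, 158.0], 0.61, [0.307, -0.392]), ([291.0, 345.0], 0.48, [0.624, 0.437]), ([409.0, 290.0], 0.29, [0.266, 0.342]), ([252.0, 205.0], 0.16, [0.584, -0.148])]
```

View pics/side0.png

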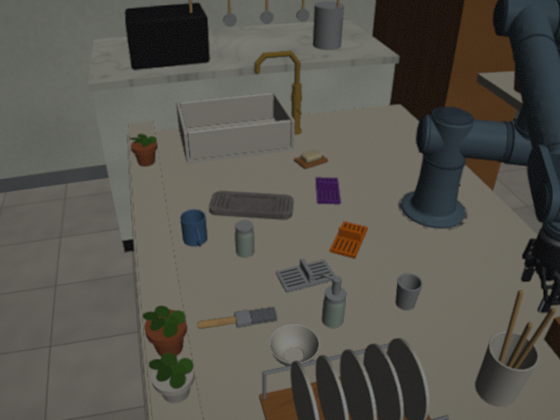

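View pics/topc.png

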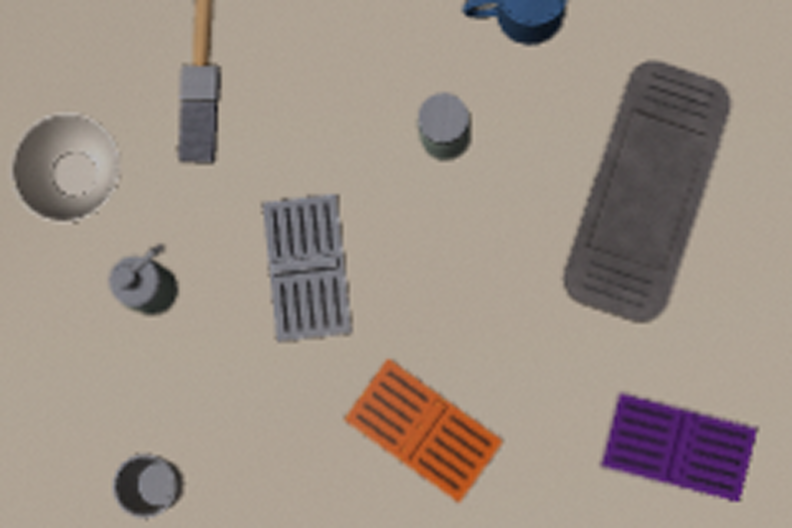

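The thing to grasp is the grey insert (top 243,221; side 304,274). The orange one (278,270) and the purple one (356,275) are ruled out by colour, and the enlarged crop confirms grey steel with ribs and a fin. Next I fit the models to the masks in both views.

```bash
cat > fit.py <<'E'
from h import *
from scipy.optimize import minimize
def box(x,y,z0,z1): return np.array([[a,b,c] for a in(-x/2,x/2) for b in(-y/2,y/2) for c in(z0,z1)])
def cyl(r,z0,z1,n=32,cx=0,cy=0):
    a=np.linspace(0,2*np.pi,n,endpoint=False); return np.array([[cx+r*np.cos(t),cy+r*np.sin(t),z] for t in a for z in(z0,z1)])
def rbox(x,y,r,z0,z1): return np.vstack([cyl(r,z0,z1,24,sx*(x/2-r),sy*(y/2-r)) for sx in(-1,1) for sy in(-1,1)])
M={'tray':[rbox(.273,.115,.03,0,.02)],'insert':[box(.15,.08,.005,.014),box(.145,.075,0,.005),box(.012,.07,.014,.044)],
 'bottle':[cyl(.028,0,.085),cyl(.026,.085,.099),cyl(.006,.099,.11),cyl(.011,.11,.146),box(.049,.008,.135,.143)-[.0245,0,0]],
 'jar':[cyl(.028,0,.085),cyl(.026,.085,.099)]}
S=8
def render(p,parts,q,bb):
    c,s=np.cos(q[3]),np.sin(q[3]); R=np.array([[c,-s,0],[s,c,0],[0,0,1]])
    x0,y0,x1,y1=bb; im=np.zeros(((y1-y0)*S,(x1-x0)*S),np.uint8)
    for V in parts:
        uv=(proj(p,V@R.T+q[:3])-[x0,y0]+.5)*S-.5
        cv2.fillConvexPoly(im,cv2.convexHull(np.round(uv*16).astype(np.int32)),1,shift=4)
    return im.reshape(y1-y0,S,x1-x0,S).mean((1,3))
def mask(p,t,near):
    L=[r for r in ctrl.regions_of(p,t) if np.hypot(*(np.array(r['centre'])-near))<15]
    return L[0]['pixels'].astype(float) if L else None
def fit(t,views,q0,freez=True):
    """views: list of (pic,mask)"""
    bbs=[]
    for p,m in views:
        r,c=np.where(m>0); bbs.append((max(c.min()-12,0),max(r.min()-12,0),min(c.max()+12,560),min(r.max()+12,420)))
    def cost(q):
        if not freez: q=np.r_[q[:2],q0[2],q[2]]
        return sum(np.abs(render(p,M[t],q,b)-m[b[1]:b[3],b[0]:b[2]]).sum()/m.sum() for (p,m),b in zip(views,bbs))+ (5*q[2])**2*0
    st=np.array(q0,float) if freez else np.delete(q0,2)
    for _ in range(2):
        sim=np.vstack([st]+[st+d for d in np.diag([.012,.012]+([.01] if freez else [])+[.15])])
        r=minimize(cost,st,method='Nelder-Mead',options=dict(initial_simplex=sim,xatol=1e-4,fatol=1e-5,maxfev=600)); st=r.x
    return r.x,r.fun
E
python3 - <<'E'
from fit import *
P={n:ctrl.camera(n) for n in('top','side')}
for t,g,q0 in(('tray',{'top':(344,198),'side':(252,203)},[.585,-.155,0,-.25]),('insert',{'top':(244,220),'side':(304,274)},[.52,.205,0,.1]),('bottle',{'top':(194,227),'side':(334,303)},[.48,.365,0,1.]),('jar',{'top':(286,179),'side':(243,237)},[.645,.045,0,0])):
    vs={n:(P[n],mask(P[n],t,g[n])) for n in P}; vs={n:v for n,v in vs.items() if v[1] is not None}
    print(t,{n:v[1].sum() for n,v in vs.items()})
    np.savez(t+'.npz',**{n:v[1] for n,v in vs.items()})
    for yaw in ([q0[3],q0[3]+np.pi/2] if t in('tray','insert') else [-2,-.5,1,2.5] if t=='bottle' else [0]):
        q=q0[:3]+[yaw]
        for fz,use in((True,list(vs)),(False,list(vs)),(False,['top']),(False,['side'])):
            use=[u for u in use if u in vs]
            if use:
                x,f=fit(t,[vs[u] for u in use],q,fz); print(round(yaw,2),use,fz,np.round(x,4),round(f,3))
print({k:np.round(v,4) if not np.isscalar(v) else v for k,v in ctrl.get_obs().items() if k in('clock','eef_pos','tool_rot','gripper_width','contact_force')})
E
```

```text
tray {'top': np.float64(2428.0), 'side': np.float64(2045.0)}
-0.25 ['top', 'side'] True [ 0.5846 -0.1583  0.0052 -0.3489] 0.071
-0.25 ['top', 'side'] False [ 0.5845 -0.1615 -0.3612] 0.127
-0.25 ['top'] False [ 0.5848 -0.1583 -0.348 ] 0.037
-0.25 ['side'] False [ 0.5842 -0.1658 -0.3501] 0.028
1.32 ['top', 'side'] True [ 0.5847 -0.1584  0.0049  2.7925] 0.071
1.32 ['top', 'side'] False [ 0.5845 -0.1616  2.775 ] 0.126
1.32 ['top'] False [ 0.5845 -0.1582  2.7949] 0.037
1.32 ['side'] False [ 0.5841 -0.1659  2.79  ] 0.028
insert {'top': np.float64(917.0), 'side': np.float64(1197.0)}
0.1 ['top', 'side'] True [0.5133 0.2051 0.0019 0.0823] 0.185
0.1 ['top', 'side'] False [0.5128 0.204  0.0783] 0.193
0.1 ['top'] False [0.5122 0.2057 0.0861] 0.08
0.1 ['side'] False [0.5133 0.2026 0.0875] 0.092
1.67 ['top', 'side'] True [5.1340e-01 2.0510e-01 2.0000e-03 3.2223e+00] 0.184
1.67 ['top', 'side'] False [0.53   0.1757 1.8543] 1.583
1.67 ['top'] False [0.5121 0.2059 3.2336] 0.08
1.67 ['side'] False [0.5137 0.2026 3.2271] 0.092
bottle {'top': np.float64(300.0), 'side': np.float64(911.0)}
-2 ['top', 'side
[... 523 characters left out ...]
42] 0.309
1 ['top'] False [0.4942 0.3756 0.7768] 0.094
1 ['side'] False [0.493  0.3691 1.1372] 0.184
2.5 ['top', 'side'] True [0.494  0.3749 0.0031 2.2671] 0.259
2.5 ['top', 'side'] False [0.4944 0.3751 2.2569] 0.275
2.5 ['top'] False [0.4939 0.3761 2.28  ] 0.085
2.5 ['side'] False [0.4937 0.3708 2.257 ] 0.152
jar {'top': np.float64(286.0)}
0 ['top'] True [ 0.6501  0.0546  0.0069 -0.1604] 0.064
0 ['top'] False [ 0.6514  0.0546 -0.1542] 0.063
0 ['top'] False [ 0.6514  0.0546 -0.1542] 0.063
{'clock': 1.75, 'eef_pos': array([0.1537, 0.6316, 0.2313]), 'tool_rot': array([ 0.1191,  0.9929, -0.    ,  0.    ]), 'contact_force': array([ 1.2784, -0.6978, -0.312 ]), 'gripper_width': 0.0852952855635912}
```

Request:
servo_tool(motion=[{"x": 0.8,"y": -0.95,"z": -0.1,"spin": -0.1,"fingers": 1},{"x": 0.8,"y": -0.95,"z": -0.1,"spin": -0.1,"fingers": 1},{"x": 0.8,"y": -0.95,"z": -0.1,"spin": -0.1,"fingers": 1},{"x": 0.8,"y": -0.95,"z": -0.1,"spin": -0.1,"fingers": 1},{"x": 0.8,"y": -0.95,"z": -0.1,"spin": -0.1,"fingers": 1},{"x": 0.8,"y": -0.95,"z": -0.1,"spin": -0.1,"fingers": 1}])

```text
clock: 2.5
eef_pos: [0.3559, 0.3914, 0.2061]
tool_rot: [0.423, 0.906, -0.0, 0.0]
contact_force: [-0.0, 0.8, -0.3]
gripper_width: 0.0855
grip_force: 0.0
```

Request:
servo_tool(motion=[{"x": 0.638,"y": -0.756,"z": -0.1,"spin": -0.0987,"fingers": 1},{"x": 0.638,"y": -0.756,"z": -0.1,"spin": -0.0987,"fingers": 1},{"x": 0.638,"y": -0.756,"z": -0.1,"spin": -0.0987,"fingers": 1},{"x": 0.638,"y": -0.756,"z": -0.1,"spin": -0.0987,"fingers": 1},{"x": 0.638,"y": -0.756,"z": -0.35,"spin": -0.0987,"fingers": 1},{"x": 0.638,"y": -0.756,"z": -0.55,"spin": -0.0987,"fingers": 1},{"x": 0.638,"y": -0.756,"z": -0.55,"spin": -0.0987,"fingers": 1},{"x": 0.638,"y": -0.756,"z": -0.55,"spin": -0.0987,"fingers": 1}])

```text
clock: 3.5
eef_pos: [0.5146, 0.206, 0.0709]
tool_rot: [0.677, 0.736, 0.001, 0.001]
contact_force: [1.0, 0.6, 1.2]
gripper_width: 0.0853
grip_force: 0.0
```

```bash
python3 - <<'E'
from h import *
P={n:ctrl.camera(n) for n in('top','side')}
a=cv2.resize(P['top']['img'][180:265,195:290],None,fx=4.2,fy=4.2,interpolation=cv2.INTER_CUBIC);b=cv2.resize(P['side']['img'][215:300,255:350],None,fx=4.2,fy=4.2,interpolation=cv2.INTER_CUBIC)
cv2.imwrite('pics/above.png',np.hstack([a,b])[:,:,::-1])
E
```

```text
(no output)
```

View pics/above.png

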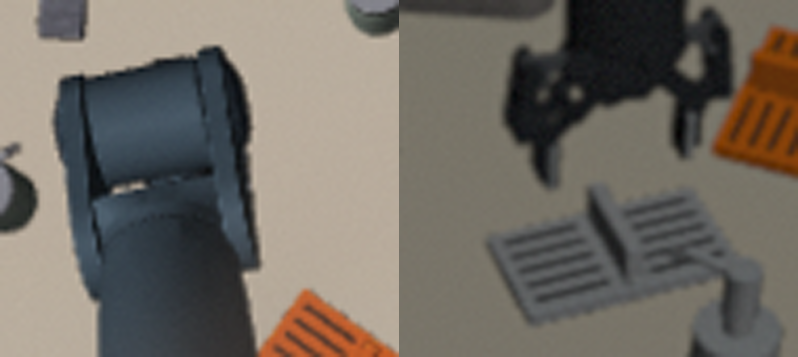

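The side crop shows the open fingers straddling the grey fin along the insert's x. The arm hides the insert in the top view. Descending and closing.

Request:
servo_tool(motion=[{"z": -0.1,"fingers": 1},{"z": -0.195,"fingers": 1},{"z": -0.195,"fingers": 1},{"z": -0.195,"fingers": 0},{"z": -0.195,"fingers": 0},{"z": -0.195,"fingers": 0},{"z": -0.195,"fingers": 0},{"z": -0.195,"fingers": 0},{"z": -0.195,"fingers": 0},{"z": -0.195,"fingers": 0}], newtons=60)

```text
schema error: expected keys fingers, x, y, z, spin
```

Request:
servo_tool(motion=[{"x": 0,"y": 0,"spin": 0,"z": -0.1,"fingers": 1},{"x": 0,"y": 0,"spin": 0,"z": -0.195,"fingers": 1},{"x": 0,"y": 0,"spin": 0,"z": -0.195,"fingers": 1},{"x": 0,"y": 0,"spin": 0,"z": -0.195,"fingers": 0},{"x": 0,"y": 0,"spin": 0,"z": -0.195,"fingers": 0},{"x": 0,"y": 0,"spin": 0,"z": -0.195,"fingers": 0},{"x": 0,"y": 0,"spin": 0,"z": -0.195,"fingers": 0},{"x": 0,"y": 0,"spin": 0,"z": -0.195,"fingers": 0},{"x": 0,"y": 0,"spin": 0,"z": -0.195,"fingers": 0},{"x": 0,"y": 0,"spin": 0,"z": -0.195,"fingers": 0}], newtons=60)

```text
clock: 4.85
eef_pos: [0.5137, 0.2052, 0.0206]
tool_rot: [0.677, 0.736, 0.0, 0.0]
contact_force: [-1.0, 0.1, 4.9]
gripper_width: 0.0104
grip_force: 61.4
```

Request:
servo_tool(motion=[{"x": 0,"y": 0,"spin": 0,"z": 0.04,"fingers": 0},{"x": 0,"y": 0,"spin": 0,"z": 0.15,"fingers": 0},{"x": 0,"y": 0,"spin": 0,"z": 0.3,"fingers": 0},{"x": 0,"y": 0,"spin": 0,"z": 0.4,"fingers": 0},{"x": 0,"y": 0,"spin": 0,"z": 0.4,"fingers": 0}])

```text
clock: 5.48
eef_pos: [0.5143, 0.2053, 0.1219]
tool_rot: [0.677, 0.736, 0.002, 0.001]
contact_force: [-0.6, 0.4, -2.9]
gripper_width: 0.0108
grip_force: 60.4
```

Request:
servo_tool(motion=[{"x": 0,"y": 0,"spin": 0,"z": 0.14,"fingers": 0},{"x": 0.02,"y": -0.1,"spin": -0.01,"z": 0.14,"fingers": 0},{"x": 0.05,"y": -0.25,"spin": -0.02,"z": 0.14,"fingers": 0},{"x": 0.08,"y": -0.45,"spin": -0.03,"z": 0.14,"fingers": 0},{"x": 0.12,"y": -0.65,"spin": -0.045,"z": 0.14,"fingers": 0},{"x": 0.16,"y": -0.85,"spin": -0.06,"z": 0.14,"fingers": 0},{"x": 0.2,"y": -1.0,"spin": -0.0689,"z": 0.14,"fingers": 0}])

```text
clock: 6.35
eef_pos: [0.562, -0.0466, 0.1527]
tool_rot: [0.82, 0.572, -0.001, -0.001]
contact_force: [0.3, 0.4, -2.8]
gripper_width: 0.0107
grip_force: 60.3
```

Request:
servo_tool(motion=[{"x": 0.05,"y": -0.2,"spin": 0,"z": 0,"fingers": 0},{"x": 0.07,"y": -0.36,"spin": 0,"z": -0.05,"fingers": 0},{"x": 0.086,"y": -0.4536,"spin": 0,"z": -0.2,"fingers": 0},{"x": 0.086,"y": -0.4536,"spin": 0,"z": -0.3,"fingers": 0},{"x": 0.086,"y": -0.4536,"spin": 0,"z": -0.35,"fingers": 0},{"x": 0.086,"y": -0.4536,"spin": 0,"z": -0.35,"fingers": 0}])

```text
clock: 7.1
eef_pos: [0.5835, -0.1574, 0.0657]
tool_rot: [0.819, 0.574, -0.001, -0.002]
contact_force: [-0.2, 0.2, -1.5]
gripper_width: 0.0108
grip_force: 60.2
```

```bash
python3 - <<'E'
from h import *
P={n:ctrl.camera(n) for n in('top','side')}
a=cv2.resize(P['top']['img'][145:245,300:395],None,fx=4,fy=4,interpolation=cv2.INTER_CUBIC);b=cv2.resize(P['side']['img'][140:240,205:300],None,fx=4,fy=4,interpolation=cv2.INTER_CUBIC)
cv2.imwrite('pics/over.png',np.hstack([a,b])[:,:,::-1])
E
```

```text
(no output)
```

View pics/over.png

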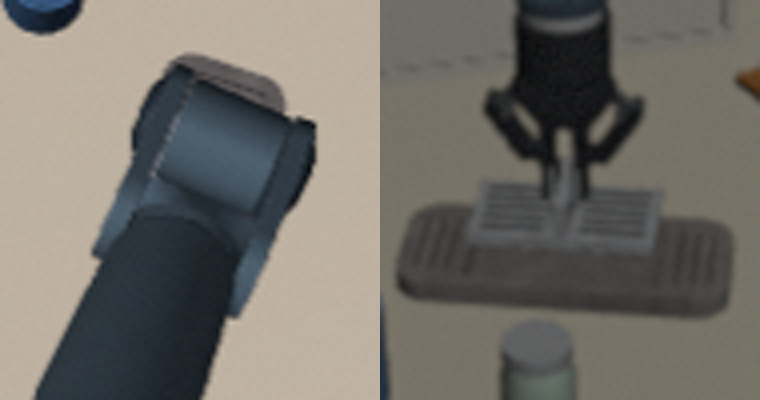

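The side crop shows the insert held level over the tray, roughly square with the pocket. The arm hides the top view. I measure the insert's offset from the tray in the side camera, with the same biases for both, masking out the fingers.

```bash
cat > rel.py <<'E'
from fit import *
def plate(p,q0,zs,t='insert',near=None):
    near=near if near is not None else proj(p,[[q0[0],q0[1],zs+.014]])[0]
    m=mask(p,t,near)
    if m is None: print('no mask'); return
    y,x=np.mgrid[:420,:560]
    def corners(q,xs,ys,z):
        c,s=np.cos(q[2]),np.sin(q[2]); return [[q[0]+c*a-s*b,q[1]+s*a+c*b,z] for a in xs for b in ys]
    # ignore zone: fin+fingers
    uv=proj(p,corners(q0,(-.024,.024),(-.055,.055),zs+.014)+corners(q0,(-.05,.05),(-.03,.03),zs+.08))
    w=1-cv2.fillConvexPoly(np.zeros((420,560),np.uint8),cv2.convexHull(np.round(uv).astype(np.int32)),1).astype(float)
    bb=(int(near[0])-45,int(near[1])-35,int(near[0])+45,int(near[1])+35); sl=np.s_[bb[1]:bb[3],bb[0]:bb[2]]
    M0=M['insert'][:2]
    cost=lambda q:(np.abs(render(p,M0,[q[0],q[1],zs,q[2]],bb)-m[sl])*w[sl]).sum()/m.sum()
    st=np.array(q0,float)
    for _ in range(2):
        r=minimize(cost,st,method='Nelder-Mead',options=dict(initial_simplex=np.vstack([st]+[st+d for d in np.diag([.008,.008,.1])]),xatol=1e-4,fatol=1e-5)); st=r.x
    return r.x,r.fun
E
python3 - <<'E'
from rel import *
p=ctrl.camera('side')
o=ctrl.get_obs(); print(o['eef_pos'])
for z in(.043,.047):
    print(z,plate(p,[.5835,-.1600,-.349],z))
m=mask(p,'tray',(252,203)); print(m is not None and fit('tray',[(p,m)],[.5842,-.1658,0,-.349],False))
m=np.load('tray.npz')['side']; print(fit('tray',[(p,m)],[.5842,-.1658,0,-.349],False))
E
```

```text
[ 0.58554658 -0.15833616  0.06869559]
no mask
0.043 None
no mask
0.047 None
(array([ 0.58466889, -0.16473756, -0.34638527]), np.float64(0.31718052899936267))
(array([ 0.58409661, -0.16594226, -0.35307351]), np.float64(0.028308374083129584))
```

```bash
sed -i 's/    m=mask(p,t,near)/    L=[r for r in ctrl.regions_of(p,t)]; print([(np.round(r["centre"]),round(r["conf"],2),r["pixels"].sum()) for r in L],np.round(near)); L=[r for r in L if np.hypot(*(np.array(r["centre"])-near))<20]; m=L[0]["pixels"].astype(float) if L else None/' rel.py
python3 - <<'E'
from rel import *
for k in range(2):
    p=ctrl.camera('side'); print(ctrl.get_obs()['eef_pos'])
    for z in(.048,): print(z,plate(p,[.5850,-.1600,-.349],z))
E
```

```text
[ 0.58533769 -0.15840959  0.0685556 ]
[(array([349., 241.]), 0.92, np.int64(900)), (array([327., 191.]), 0.87, np.int64(680)), (array([251., 194.]), 0.84, np.int64(729))] [251. 192.]
0.048 (array([ 0.58421283, -0.16356915, -0.35162795]), np.float64(0.05561985596707819))
[ 0.58506667 -0.15839215  0.06816666]
[(array([350., 241.]), 0.67, np.int64(949)), (array([327., 189.]), 0.66, np.int64(618)), (array([250., 192.]), 0.56, np.int64(705)), (array([309., 159.]), 0.41, np.int64(408))] [251. 192.]
0.048 (array([ 0.58412854, -0.16422514, -0.34182206]), np.float64(0.05259308510638298))
```

Request:
servo_tool(motion=[{"x": 0,"y": -0.004,"spin": -0.0005,"z": -0.05,"fingers": 0},{"x": 0,"y": -0.004,"spin": -0.0005,"z": -0.09,"fingers": 0},{"x": 0,"y": -0.004,"spin": -0.0005,"z": -0.098,"fingers": 0},{"x": 0,"y": -0.004,"spin": -0.0005,"z": -0.104,"fingers": 0},{"x": 0,"y": -0.004,"spin": -0.0005,"z": -0.11,"fingers": 0},{"x": 0,"y": -0.004,"spin": -0.0005,"z": -0.116,"fingers": 0},{"x": 0,"y": -0.004,"spin": -0.0005,"z": -0.122,"fingers": 0},{"x": 0,"y": -0.004,"spin": -0.0005,"z": -0.126,"fingers": 0},{"x": 0,"y": -0.004,"spin": -0.0005,"z": -0.126,"fingers": 0}])

```text
clock: 8.72
eef_pos: [0.5847, -0.1593, 0.036]
tool_rot: [0.82, 0.572, -0.0, -0.0]
contact_force: [0.3, -0.7, -3.3]
gripper_width: 0.0111
grip_force: 60.3
```

Request:
servo_tool(motion=[{"x": 0,"y": 0,"spin": 0,"z": -0.004,"fingers": 0},{"x": 0,"y": 0,"spin": 0,"z": -0.008,"fingers": 0},{"x": 0,"y": 0,"spin": 0,"z": -0.012,"fingers": 0},{"x": 0,"y": 0,"spin": 0,"z": -0.016,"fingers": 0},{"x": 0,"y": 0,"spin": 0,"z": -0.02,"fingers": 0},{"x": 0,"y": 0,"spin": 0,"z": -0.02,"fingers": 0}])

```text
clock: 9.48
eef_pos: [0.5847, -0.1593, 0.0309]
tool_rot: [0.82, 0.572, -0.0, -0.0]
contact_force: [0.3, 0.5, -1.8]
gripper_width: 0.011
grip_force: 60.3
```

Still free. Lowering to floor contact in small steps.

Request:
servo_tool(motion=[{"x": 0,"y": 0,"spin": 0,"z": -0.003,"fingers": 0},{"x": 0,"y": 0,"spin": 0,"z": -0.006,"fingers": 0},{"x": 0,"y": 0,"spin": 0,"z": -0.008,"fingers": 0},{"x": 0,"y": 0,"spin": 0,"z": -0.008,"fingers": 0}])

```text
clock: 9.98
eef_pos: [0.5848, -0.1594, 0.0296]
tool_rot: [0.82, 0.572, -0.0, -0.0]
contact_force: [-2.9, 0.7, 4.5]
gripper_width: 0.0106
grip_force: 61.3
```

Contact at 29.6 mm, exactly the predicted seated height. Opening and lifting off.

Request:
servo_tool(motion=[{"x": 0,"y": 0,"spin": 0,"z": 0,"fingers": 0.3},{"x": 0,"y": 0,"spin": 0,"z": 0,"fingers": 0.6},{"x": 0,"y": 0,"spin": 0,"z": 0,"fingers": 0.8},{"x": 0,"y": 0,"spin": 0,"z": 0.05,"fingers": 0.8},{"x": 0,"y": 0,"spin": 0,"z": 0.2,"fingers": 0.8},{"x": 0,"y": 0,"spin": 0,"z": 0.45,"fingers": 0.8},{"x": 0,"y": 0.2,"spin": 0,"z": 0.7,"fingers": 1},{"x": 0,"y": 0.5,"spin": 0,"z": 0.8,"fingers": 1},{"x": 0,"y": 0.8,"spin": 0,"z": 0.8,"fingers": 1},{"x": 0,"y": 0.8,"spin": 0,"z": 0.8,"fingers": 1}])

```text
clock: 11.22
eef_pos: [0.5848, 0.043, 0.2312]
tool_rot: [0.82, 0.573, 0.001, 0.001]
contact_force: [-0.3, -0.2, -0.0]
gripper_width: 0.0857
grip_force: 0.0
```

```bash
python3 - <<'E'
from rel import *
P={n:ctrl.camera(n) for n in('top','side')}
a=cv2.resize(P['top']['img'][145:245,300:395],None,fx=4,fy=4,interpolation=cv2.INTER_CUBIC);b=cv2.resize(P['side']['img'][140:240,205:300],None,fx=4,fy=4,interpolation=cv2.INTER_CUBIC)
cv2.imwrite('pics/seated.png',np.hstack([a,b])[:,:,::-1])
for n in P:
    m=mask(P[n],'insert',proj(P[n],[[.5848,-.160,.02]])[0])
    if m is not None: print(n,fit('insert',[(P[n],m)],[.5848,-.16,.009,-.35],False))
    m=mask(P[n],'tray',proj(P[n],[[.5848,-.160,.01]])[0])
    if m is not None: print(n,'tray',m.sum(),fit('tray',[(P[n],m)],[.5848,-.16,0,-.35],False))
    m=np.load('tray.npz')[n]; 
E
```

```text
top (array([ 0.58433216, -0.15794004, -0.32855411]), np.float64(0.05127050198807157))
top tray 1604.0 (array([ 0.58469452, -0.15788222, -0.35710311]), np.float64(0.6260910224438903))
side (array([ 0.58165231, -0.17343039, -0.24705888]), np.float64(0.26253434065934067))
side tray 1304.0 (array([ 0.58571437, -0.16354171, -0.36300366]), np.float64(0.6160611579754601))
```

View pics/seated.png

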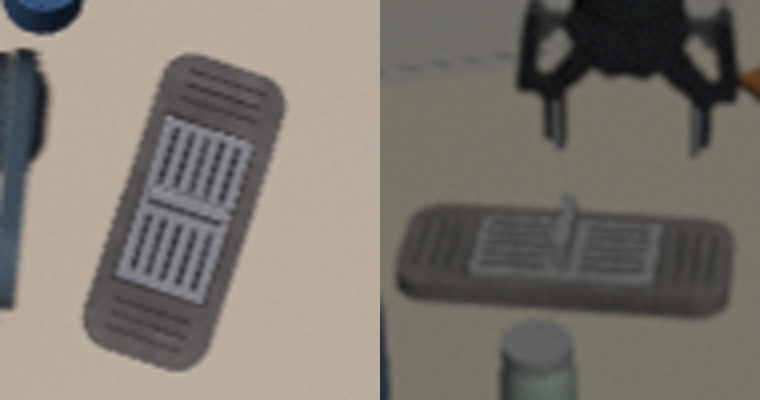

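The insert is seated square and flat in both views: top crop centred in the pocket, side crop level and slightly proud. On to the bottle.

Request:
servo_tool(motion=[{"x": -0.24,"y": 0.9,"spin": 0.11,"z": 0,"fingers": 1},{"x": -0.24,"y": 0.9,"spin": 0.11,"z": 0,"fingers": 1},{"x": -0.24,"y": 0.9,"spin": 0.11,"z": 0,"fingers": 1},{"x": -0.24,"y": 0.9,"spin": 0.11,"z": 0,"fingers": 1},{"x": -0.24,"y": 0.9,"spin": 0.11,"z": 0,"fingers": 1}])

```text
clock: 12.15
eef_pos: [0.5242, 0.2668, 0.2288]
tool_rot: [0.577, 0.817, -0.0, -0.0]
contact_force: [-0.3, 0.6, 0.8]
gripper_width: 0.0854
grip_force: 0.0
```

Request:
servo_tool(motion=[{"x": -0.119,"y": 0.437,"spin": 0.0555,"z": 0,"fingers": 1},{"x": -0.119,"y": 0.437,"spin": 0.0555,"z": 0,"fingers": 1},{"x": -0.119,"y": 0.437,"spin": 0.0555,"z": -0.05,"fingers": 1},{"x": -0.119,"y": 0.437,"spin": 0.0555,"z": -0.2,"fingers": 1},{"x": -0.119,"y": 0.437,"spin": 0.0555,"z": -0.35,"fingers": 1},{"x": -0.119,"y": 0.437,"spin": 0.0555,"z": -0.48,"fingers": 0.45},{"x": -0.119,"y": 0.437,"spin": 0.0555,"z": -0.48,"fingers": 0.45},{"x": -0.119,"y": 0.437,"spin": 0.0555,"z": -0.48,"fingers": 0.45},{"x": -0.119,"y": 0.437,"spin": 0.0555,"z": -0.48,"fingers": 0.45}], newtons=30)

```text
clock: 13.28
eef_pos: [0.4965, 0.375, 0.1112]
tool_rot: [0.428, 0.904, 0.001, 0.001]
contact_force: [1.4, -0.6, 0.8]
gripper_width: 0.0386
grip_force: 0.0
```

```bash
python3 - <<'E'
from rel import *
P={n:ctrl.camera(n) for n in('top','side')}
p=P['side'];o=ctrl.get_obs();print(np.round(o['eef_pos'],4),np.round(o['tool_rot'],3),o['gripper_width'])
a=cv2.resize(p['img'][250:340,280:390],None,fx=6.5,fy=6.5,interpolation=cv2.INTER_CUBIC)
cv2.imwrite('pics/bot.png',a[:,:,::-1])
for n in P:
    print(n,[(np.round(b['centre'],1),round(b['conf'],2)) for b in ctrl.boxes_of(P[n],'pump_head')])
e=o['eef_pos']; print('grasp pt px',proj(p,[[e[0],e[1],.109],[e[0],e[1],.128],[e[0],e[1],.146]]))
E
```

```text
[0.496  0.3752 0.1107] [0.428 0.904 0.001 0.001] 0.03863292265926866
top [(array([200.4, 224.3]), 0.61)]
side [(array([338.2, 310. ]), 0.78)]
grasp pt px [[335.33439527 290.9418054 ]
 [335.96816185 285.30005197]
 [336.57762667 279.85309755]]
```

View pics/bot.png

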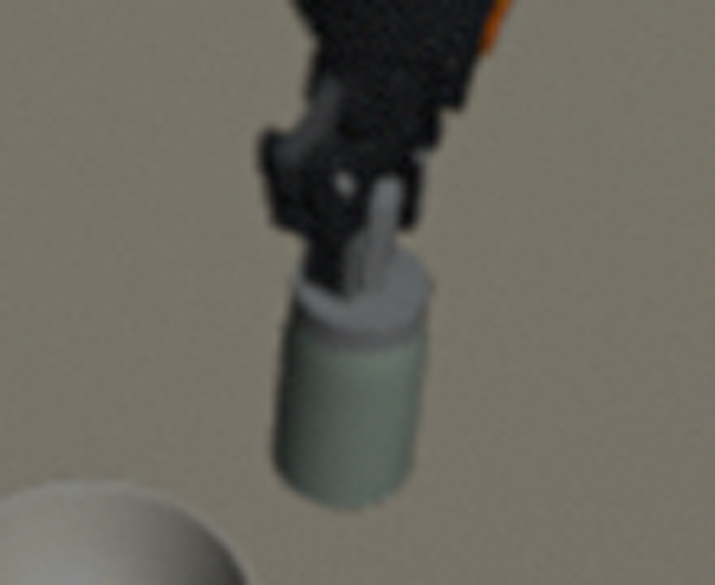

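The side crop shows the upright bottle (lid centre ~(336,291)) with the fingers straddling the pump head and clear of the spout. The lid sits about 1 px towards −x of the tool axis, so I shift 1 mm, close gently, and lift.

Request:
servo_tool(motion=[{"x": -0.004,"y": 0,"spin": 0,"z": 0,"fingers": 0.4},{"x": -0.004,"y": 0,"spin": 0,"z": 0,"fingers": 0.35},{"x": -0.004,"y": 0,"spin": 0,"z": 0,"fingers": 0.31},{"x": -0.004,"y": 0,"spin": 0,"z": 0,"fingers": 0.28},{"x": -0.004,"y": 0,"spin": 0,"z": 0,"fingers": 0.25},{"x": -0.004,"y": 0,"spin": 0,"z": 0,"fingers": 0.22},{"x": -0.004,"y": 0,"spin": 0,"z": 0,"fingers": 0.1},{"x": -0.004,"y": 0,"spin": 0,"z": 0,"fingers": 0},{"x": -0.004,"y": 0,"spin": 0,"z": 0,"fingers": 0}], newtons=40)

```text
clock: 14.6
eef_pos: [0.4942, 0.375, 0.1092]
tool_rot: [0.428, 0.904, 0.0, 0.0]
contact_force: [1.3, 1.6, -1.4]
gripper_width: 0.0208
grip_force: 39.1
```

Request:
servo_tool(motion=[{"x": 0,"y": 0,"spin": 0,"z": 0.02,"fingers": 0},{"x": 0,"y": 0,"spin": 0,"z": 0.06,"fingers": 0},{"x": 0,"y": 0,"spin": 0,"z": 0.14,"fingers": 0},{"x": 0,"y": 0,"spin": 0,"z": 0.24,"fingers": 0},{"x": 0,"y": 0,"spin": 0,"z": 0.3,"fingers": 0},{"x": 0,"y": 0,"spin": 0,"z": 0.3,"fingers": 0}])

```text
clock: 15.35
eef_pos: [0.4949, 0.3754, 0.1863]
tool_rot: [0.427, 0.904, 0.002, 0.001]
contact_force: [-0.5, 0.3, -3.4]
gripper_width: 0.0213
grip_force: 39.5
```

Request:
servo_tool(motion=[{"x": 0.0,"y": -0.05,"spin": -0.003,"z": 0.0,"fingers": 0},{"x": 0.02,"y": -0.15,"spin": -0.012,"z": 0.0,"fingers": 0},{"x": 0.04,"y": -0.3,"spin": -0.024,"z": 0.0,"fingers": 0},{"x": 0.05,"y": -0.45,"spin": -0.036,"z": 0.0,"fingers": 0},{"x": 0.06,"y": -0.6,"spin": -0.048,"z": 0.0,"fingers": 0},{"x": 0.08,"y": -0.75,"spin": -0.06,"z": 0.0,"fingers": 0},{"x": 0.1,"y": -0.9,"spin": -0.07,"z": 0.0,"fingers": 0},{"x": 0.1,"y": -1.0,"spin": -0.075,"z": 0.0,"fingers": 0}])

```text
clock: 16.35
eef_pos: [0.5181, 0.1226, 0.1827]
tool_rot: [0.628, 0.778, -0.001, -0.001]
contact_force: [0.3, 0.2, -4.1]
gripper_width: 0.0209
grip_force: 39.5
```

Request:
servo_tool(motion=[{"x": 0.02,"y": -0.1,"spin": -0.01,"z": 0.0,"fingers": 0},{"x": 0.04,"y": -0.25,"spin": -0.02,"z": 0.0,"fingers": 0},{"x": 0.05,"y": -0.4,"spin": -0.03,"z": 0.0,"fingers": 0},{"x": 0.06,"y": -0.55,"spin": -0.045,"z": 0.0,"fingers": 0},{"x": 0.08,"y": -0.7,"spin": -0.055,"z": 0.0,"fingers": 0},{"x": 0.1,"y": -0.85,"spin": -0.065,"z": 0.0,"fingers": 0},{"x": 0.109,"y": -0.97,"spin": -0.07,"z": 0.0,"fingers": 0},{"x": 0.109,"y": -1.0,"spin": -0.07,"z": 0.0,"fingers": 0}])

```text
clock: 17.35
eef_pos: [0.5451, -0.1268, 0.1828]
tool_rot: [0.783, 0.623, -0.001, -0.001]
contact_force: [0.1, 0.4, -4.4]
gripper_width: 0.0205
grip_force: 39.6
```

Request:
servo_tool(motion=[{"x": 0,"y": -0.04,"spin": 0,"z": 0.0,"fingers": 0},{"x": 0,"y": -0.08,"spin": 0,"z": -0.03,"fingers": 0},{"x": 0,"y": -0.08,"spin": 0,"z": -0.06,"fingers": 0},{"x": 0,"y": -0.08,"spin": 0,"z": -0.1,"fingers": 0},{"x": 0,"y": -0.08,"spin": 0,"z": -0.1,"fingers": 0},{"x": 0,"y": -0.08,"spin": 0,"z": -0.1,"fingers": 0}])

```text
clock: 18.1
eef_pos: [0.5464, -0.1448, 0.1591]
tool_rot: [0.781, 0.624, 0.0, 0.0]
contact_force: [0.3, 0.1, -4.0]
gripper_width: 0.0212
grip_force: 39.6
```

```bash
python3 - <<'E'
from rel import *
p=ctrl.camera('side');o=ctrl.get_obs();print(np.round(o['eef_pos'],4),np.round(o['tool_rot'],3),o['gripper_width'])
a=cv2.resize(p['img'][130:230,195:315],None,fx=6,fy=6,interpolation=cv2.INTER_CUBIC)
cv2.imwrite('pics/botover.png',a[:,:,::-1])
e=o['eef_pos'];zb=e[2]-.1092
print('base',proj(p,[[e[0],e[1],zb]]),[(np.round(b['centre'],1),round(b['conf'],2)) for b in ctrl.boxes_of(p,'bottle')[:2]])
E
```

```text
[ 0.5465 -0.145   0.1593] [0.781 0.624 0.    0.   ] 0.02108609922594876
base [[263.6297799  195.94210049]] [(array([261.7, 182. ]), 0.94)]
```

View pics/botover.png

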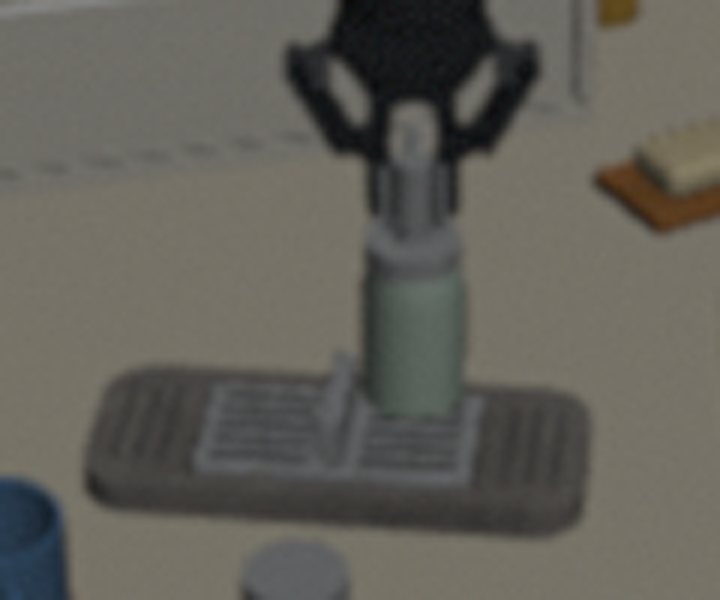

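The side crop shows the bottle upright over the right-hand bay, base at crop x 362–462 within bay 350–480, clear of the fin. Lowering.

Request:
servo_tool(motion=[{"x": 0,"y": 0,"spin": 0,"z": -0.03,"fingers": 0},{"x": 0,"y": 0,"spin": 0,"z": -0.06,"fingers": 0},{"x": 0,"y": 0,"spin": 0,"z": -0.08,"fingers": 0},{"x": 0,"y": 0,"spin": 0,"z": -0.09,"fingers": 0},{"x": 0,"y": 0,"spin": 0,"z": -0.096,"fingers": 0},{"x": 0,"y": 0,"spin": 0,"z": -0.1,"fingers": 0},{"x": 0,"y": 0,"spin": 0,"z": -0.104,"fingers": 0},{"x": 0,"y": 0,"spin": 0,"z": -0.104,"fingers": 0}])

```text
clock: 19.2
eef_pos: [0.5462, -0.1451, 0.1331]
tool_rot: [0.782, 0.624, -0.0, 0.0]
contact_force: [-0.2, -0.6, -4.3]
gripper_width: 0.0208
grip_force: 39.6
```

Request:
servo_tool(motion=[{"x": 0,"y": 0,"spin": 0,"z": -0.002,"fingers": 0},{"x": 0,"y": 0,"spin": 0,"z": -0.004,"fingers": 0},{"x": 0,"y": 0,"spin": 0,"z": -0.006,"fingers": 0},{"x": 0,"y": 0,"spin": 0,"z": -0.006,"fingers": 0}])

```text
clock: 19.7
eef_pos: [0.5465, -0.1452, 0.1321]
tool_rot: [0.782, 0.624, 0.0, 0.0]
contact_force: [-0.7, -0.1, -0.5]
gripper_width: 0.0213
grip_force: 40.0
```

Contact, with the weight mostly transferred. Releasing slowly, then straight up.

Request:
servo_tool(motion=[{"x": 0,"y": 0,"spin": 0,"z": -0.002,"fingers": 0},{"x": 0,"y": 0,"spin": 0,"z": -0.002,"fingers": 0.28},{"x": 0,"y": 0,"spin": 0,"z": -0.002,"fingers": 0.32},{"x": 0,"y": 0,"spin": 0,"z": -0.002,"fingers": 0.45},{"x": 0,"y": 0,"spin": 0,"z": -0.002,"fingers": 0.7},{"x": 0,"y": 0,"spin": 0,"z": 0.05,"fingers": 0.8},{"x": 0,"y": 0,"spin": 0,"z": 0.15,"fingers": 0.8},{"x": 0,"y": 0,"spin": 0,"z": 0.3,"fingers": 0.8},{"x": 0,"y": 0,"spin": 0,"z": 0.5,"fingers": 0.8},{"x": 0,"y": 0.2,"spin": 0,"z": 0.6,"fingers": 0.8}])

```text
clock: 20.95
eef_pos: [0.5475, -0.097, 0.2862]
tool_rot: [0.783, 0.622, 0.001, 0.003]
contact_force: [1.0, 0.3, -1.3]
gripper_width: 0.068
grip_force: 0.0
```

Request:
servo_tool(motion=[{"x": 0,"y": 0.3,"spin": 0,"z": 0,"fingers": 0.8},{"x": 0,"y": 0.6,"spin": 0,"z": 0,"fingers": 0.8},{"x": 0,"y": 0.6,"spin": 0,"z": 0,"fingers": 0.8}])

```text
clock: 21.32
eef_pos: [0.546, 0.0578, 0.2829]
tool_rot: [0.781, 0.625, 0.001, 0.0]
contact_force: [0.4, -0.7, -0.5]
gripper_width: 0.0681
grip_force: 0.0
```

```bash
python3 - <<'E'
from rel import *
P={n:ctrl.camera(n) for n in('top','side')}
a=cv2.resize(P['top']['img'][145:245,300:395],None,fx=4,fy=4,interpolation=cv2.INTER_CUBIC);b=cv2.resize(P['side']['img'][140:240,205:300],None,fx=4,fy=4,interpolation=cv2.INTER_CUBIC)
cv2.imwrite('pics/final.png',np.hstack([a,b])[:,:,::-1])
E
```

```text
(no output)
```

View pics/final.png

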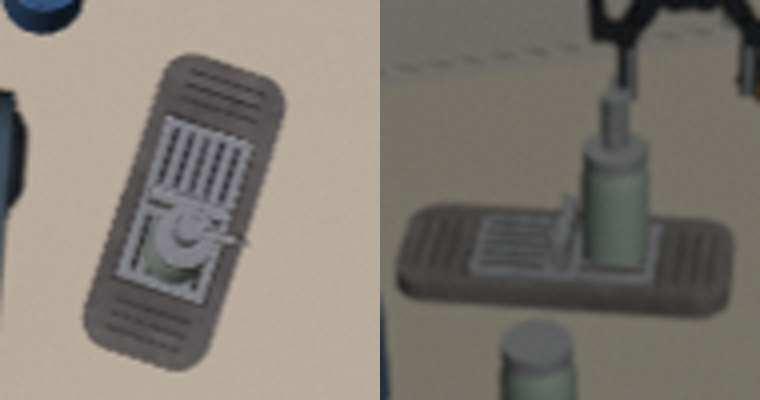

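Both views show the bottle upright on the bay beside the fin (top crop ~(180,245)), the insert seated, and the gripper clear. Handing in.

```bash
python3 -c "
from rig import ctrl
print(ctrl.job_done())"
```

```text
the job is handed in; nothing more can be done
None
```

The insert is seated square and flat in the pocket and the pump bottle stands upright on the bay beside the fin, confirmed in both camera views; the job was handed in at about 21 s of the 54 s allowed, and the hand-in returned no verdict.

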